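# Sweep the brass nuts off the teardown plate into the red pan

### The arm

A 6-joint arm with a two-finger parallel gripper is mounted at the origin on the work surface. World frame = base frame: x ahead of the robot, y to its left, z up, the work surface at z = 0. Lengths are in m, angles in rad, forces in N, time in s.
With the tool pointing down it reaches from about 0.425 to 0.95 m from the base axis. Payload 3.5 kg.
Tool frame: the origin (TCP) lies between the finger pads; the fingertips stand 22 mm ahead of it and the grasp point (between the pads) lies 3 mm ahead of it; y points along the fingers, x is the direction in which the jaws open and shut, and the axes are right-handed (so a half turn about y gives the same grasp; the last joint's range is limited). The gripper opens to 85 mm and grips with 20 to 120 N. Pads are 22 mm wide; open, the fingers measure 114 mm over their backs; the gripper's body (76 mm by 85 mm) begins 54 mm behind the grasp point. The pads swing forward as they close: fully open they stand 13 mm farther back than shut.
Start: joints at [0.962, 0.286, 1.577, -0, 1.279, -0.15], TCP at [0.299, 0.605, 0.253] pointing down, gripper open.
Joint ranges: [-2.77, 2.77], [-0.9, 2.22], [0.21, 2.48], [-1.53, 4.67], [0.24, 2.81], [-2.84, 2.84]. Speed limits (rad/s): [2.79, 2.79, 3.14, 3.14, 3.14, 3.14].

### API

Orientations are given as a unit quaternion [w, x, y, z].
In Python, from station import robot, snapshot gives the robot as it stands. The module is installed in compiled form; this text tells all that it offers.
- The arm moves only by the tool jog_arm, never from a script. Its argument "steps" is a list of rows, each a list of 2 entries, a list of its own where there are three numbers: the shift along the tool's x, y, z in units of 40 mm (1.0 is 40 mm), then the turn about the tool's y in units of 5 degrees (1.0 is 5 degrees). In form: [[[tx, ty, tz], turn], ...]. A call has 1 to 12 rows; each row is the pose to reach, as a shift and turn from the pose measured when the call began, along the tool's axes at that moment; what a row does not reach only later rows make up. A row lasts 1/12 s, in which the tool goes at most 41.7 mm and 7.16 degrees, less where a joint would pass 70% of its speed; a pose out of reach is approached as far as the arm can. A call with a gripper value outside its range is refused whole. "grip" is the finger opening in mm, from 0 to 85.4, set as the call begins (left out, the last holds). The fingers move at their own pace and stop on an object; "newtons" is the grip in N (left out, the last holds). Time passes only in rows, so rows that repeat a pose let the fingers close. It gives the time, the measured TCP pose, the force and the opening at its end, in the units of the state.
- robot.read_state(): the state, without advancing time (a new reading comes with each control period).
- snapshot(name): name is "scene" or "side" or "wrist"; returns a dict with "frame" (384x512x3 uint8, red, green, blue), "mtx" (3x3 intrinsics, pixels), "world_to_cam" (4x4, takes a point from world to camera coordinates); the wrist camera has in their place "tool_from_camera" (4x4, takes a point from camera to tool coordinates, whose origin is the TCP and whose axes are the tool frame's). Camera axes: x right, y down, z forward; pixel columns grow to the right and rows downward; lengths in m; the calibration is good to about 2 mm. A picture is of the moment at which its call begins: read the wrist's pose just before it. There is no depth.
- robot.job_done(): hands the job in, once; it reports no verdict.
The state is a dict: "t": time; "q": joint angles; "joint_velocities": joint speeds; "joint_efforts": joint torques, N m; "position": TCP position; "orientation": TCP orientation; "contact_force": force on the tool from outside, world axes, zero at the start; "wrist_torque": the same for the moment, N m; "grip_width": opening from 0.0 (shut) to 1.0 (fully open).
Only numpy, scipy, OpenCV 4.12 (cv2) and the standard library are available. Lean on these libraries where they do the work, as an engineer would, in place of code of your own. Each camera call takes 0.05 s, during which the arm holds its last target. There are 200 camera calls.

### The job

Clear the three loose brass nuts off the raised dark plate: with closed fingers sweep them along the plate and over its open end so that all three drop into the red pan. Sweep only, do not pick any nut up, and leave the small fuel filter and the steel socket that stand on the plate, and everything else on the bench, where they are.

Things in the scene. Friction and masses are not known exactly. Their poses are not given: they have to be found in the camera images.
- plate: Fixed raised teardown plate of dark steel with bright rims, 270 mm along its own x by 300 mm along its own y; its flat top is 50 mm above the bench. Origin on the bench under its centre. Rims 6 mm thick stand 8 mm above the top along its two long sides (own x = -135 and +135 mm). Its two ends (own y = -150 and +150 mm) are open, without any rim, and parts pushed over an end fall into the pan that stands there. Turned up to about 15 degrees from square to the robot.
- pan_red: Fixed open red plastic pan below one end of the plate, the end differs from run to run. 270 mm along its own x, 110 mm along its own y, 38 mm high, walls and floor 4 mm. Origin on the bench under its centre, 195 mm from the plate's centre along the plate's +y or -y; axes parallel to the plate's. It reaches 10 mm under the end of the plate and its rim is 12 mm lower than the plate's top. Empty at the start.
- pan_blue: Fixed open blue plastic pan, same size, below the other end of the plate; a few steel bolts are fixed in it. No nut belongs there.
- nut_a: Loose brass hexagon nut, 30 mm across flats, 34.6 mm across corners, 16 mm high, about 60 g, lying flat on the plate. Origin at the centre of the nut (58 mm above the bench at the start), z along its bore. Starts along the plate's -x side, in the half towards its -y end.
- nut_b: Loose brass hexagon nut, 30 mm across flats, 34.6 mm across corners, 16 mm high, about 60 g, lying flat on the plate. Origin at the centre of the nut (58 mm above the bench at the start), z along its bore. Starts along the plate's -x side, in the half towards its +y end.
- nut_c: Loose brass hexagon nut, 30 mm across flats, 34.6 mm across corners, 16 mm high, about 60 g, lying flat on the plate. Origin at the centre of the nut (58 mm above the bench at the start), z along its bore. Starts along the plate's +x side. No thing stands between any nut and the ends of the plate except another nut.
- fuel_filter: Bystander on the plate, near its long middle line: small fuel filter, white drum 42 mm in diameter and 38 mm high with a steel band and a dark stub to 52 mm high, loose. Origin at the centre of its underside. Leave it where it stands.
- socket: Bystander on the plate, near its long middle line, on the other side of the plate's centre from the filter: steel wrench socket, 28 mm in diameter, 36 mm high, loose. Origin at the centre of its underside. Leave it where it stands.
- cartridge: Bystander on the bench: pleated brown filter cartridge standing up, 80 mm in diameter, 106 mm high. Origin at the centre of its underside.
- spin_filter: Bystander on the bench: red spin-on oil filter, 90 mm in diameter, 90 mm high. Origin at the centre of its underside.
- sample_bottle: Bystander on the bench: amber glass bottle, 60 mm in diameter, 140 mm high. Origin at the centre of its underside.
- beaker: Bystander on the bench: empty glass beaker, 90 mm in diameter at the rim, 110 mm high. Origin at the centre of its underside.
- wrench: Bystander on the bench: wrench with dark steel head, lying flat. Origin at the middle of its underside.

How it is judged:
By the outcome, as a careful person would: the job done as asked, in the order asked, and still so for the second after the job is handed in, with the robot touching nothing.
It also fails if it takes over 54 s, if anything falls off the work surface, if the arm or the gripper's body presses on something with over 40 N, if the wrist force passes 120 N, or if a joint passes its speed limit or range.

## Working session

There is one attempt and no reset: what is moved stays moved. The work goes in short steps, Python scripts to look and compute and a tool call to move; the robot and the scene stay as the last step left them, time stands still between calls to the robot, and variables do not carry over. Pictures are saved under pics/ and viewed, about 8 in all and at most 12, crops included, and the job is handed in when it is done.

Besides the shell and the picture viewer there is one more tool, called after ">>>" by a JSON object that holds its "op" and its "data", one argument or row to a line. jog_arm: Moves the arm, as the interface text tells. Its arguments: {"type":"object","properties":{"steps":{"type":"array","items":{"type":"array"}},"grip":{"type":"number"},"newtons":{"type":"number"}},"required":["steps"]}

```bash
mkdir -p pics; ls; python3 - <<'E'
from station import robot, snapshot
import cv2, numpy as np
s=robot.read_state(); print({k:np.round(v,3).tolist() for k,v in s.items()})
for n in("scene","side"):
    d=snapshot(n); np.savez(f"{n}0.npz",**d); cv2.imwrite(f"pics/{n}0.png",d["frame"][:,:,::-1]); print(n,d["mtx"].round(1).tolist(),np.linalg.inv(d["world_to_cam"]).round(3).tolist())
a=cv2.imread("pics/scene0.png");b=cv2.imread("pics/side0.png")
E
```

```text
pics
{'t': 0.0, 'q': [0.962, 0.287, 1.578, -0.0, 1.279, -0.15], 'joint_velocities': [0.0, -0.001, -0.001, 0.0, 0.0, 0.0], 'joint_efforts': [0.0, -40.597, -29.263, -0.0, 0.006, 0.0], 'position': [0.299, 0.605, 0.252], 'orientation': [-0.6, 0.601, 0.372, -0.374], 'contact_force': [-0.97, -0.489, 0.026], 'wrist_torque': [-0.031, 0.028, 0.008], 'grip_width': 1.001}
scene [[351.2, 0.0, 252.8], [0.0, 351.2, 187.9], [0.0, 0.0, 1.0]] [[-0.007, 0.656, -0.755, 1.324], [1.0, 0.016, 0.004, -0.022], [0.015, -0.754, -0.656, 0.771], [0.0, 0.0, 0.0, 1.0]]
side [[359.4, 0.0, 255.1], [0.0, 359.4, 191.8], [0.0, 0.0, 1.0]] [[0.85, -0.402, 0.341, 0.122], [-0.527, -0.633, 0.567, -0.694], [-0.012, -0.661, -0.75, 0.957], [0.0, 0.0, 0.0, 1.0]]
```

View pics/scene0.png

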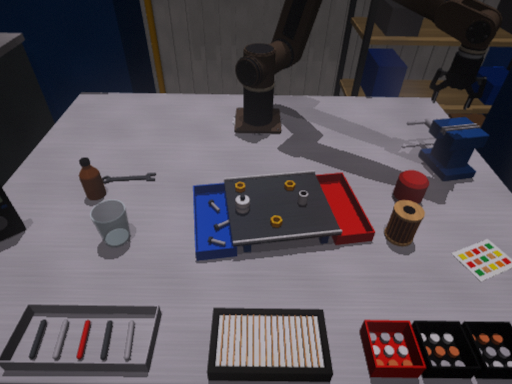

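View pics/side0.png

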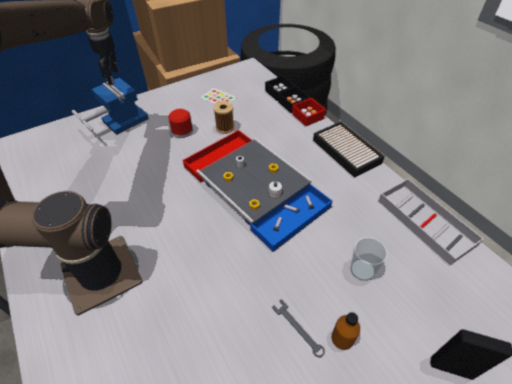

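The scene view shows the plate at around pixels (225–335, 175–240). The red pan is on its +y side (right) and the blue pan on the left. The nuts are near (240,186), (290,185) and (276,221), the filter near (242,203) and the socket near (303,197). The side view agrees.

```bash
cat > h.py <<'E'
import numpy as np, cv2
from scipy.spatial.transform import Rotation as R
def ray(px,K,c2w,z):
    d=c2w[:3,:3]@np.linalg.solve(K,[px[0],px[1],1]); o=c2w[:3,3]; return o+d*(z-o[2])/d[2]
def comps(m,amin):
    n,l,st,c=cv2.connectedComponentsWithStats(m.astype(np.uint8)); return [(st[i,4],c[i],l==i) for i in range(1,n) if st[i,4]>=amin]
def Rt(s): return R.from_quat(np.array(s["orientation"])[[1,2,3,0]])
E
python3 - <<'E'
from h import *
from station import robot
s=robot.read_state(); print("tool axes cols\n",Rt(s).as_matrix().round(3))
for n,roi in(("scene",(185,170,375,260)),("side",(180,130,335,245))):
    d=np.load(n+"0.npz"); K=d["mtx"]; c=np.linalg.inv(d["world_to_cam"]); f=d["frame"]
    hsv=cv2.cvtColor(f,cv2.COLOR_RGB2HSV); M=np.zeros(f.shape[:2],bool); x0,y0,x1,y1=roi; M[y0:y1,x0:x1]=1
    H,S,V=[hsv[...,i].astype(int) for i in range(3)]
    print(n)
    for a,p,_ in comps(M&(H>10)&(H<32)&(S>120)&(V>90),20): print(" nut",a,p.round(1),ray(p,K,c,.06).round(4))
    for nm,m in(("red",((H<8)|(H>172))&(S>150)&(V>60)),("blue",(H>105)&(H<130)&(S>150)&(V>60))):
        for a,p,l in comps(M&m,300):
            q=cv2.boxPoints(cv2.minAreaRect(np.argwhere(l)[:,::-1].astype(np.float32)))
            hull=cv2.convexHull(np.argwhere(l)[:,::-1].astype(np.int32)); ap=cv2.approxPolyDP(hull,4,True)[:,0]
            print(" ",nm,a,[(tuple(v.tolist()),ray(v,K,c,.038)[:2].round(3).tolist()) for v in ap])
    w=M&(S<40)&(V>120)
    g=M&(S<70)&(V>35)&(V<95)
    for a,p,l in comps(g,1500):
        hull=cv2.convexHull(np.argwhere(l)[:,::-1].astype(np.int32)); ap=cv2.approxPolyDP(hull,4,True)[:,0]
        print("  plate",a,[(tuple(v.tolist()),ray(v,K,c,.05)[:2].round(3).tolist()) for v in ap])
    x0,y0,x1,y1=roi; cv2.imwrite(f"pics/{n}_z.png",cv2.resize(f[y0:y1,x0:x1,::-1],None,fx=4,fy=4,interpolation=cv2.INTER_CUBIC))
E
```

```text
tool axes cols
 [[ 0.443 -0.001 -0.897]
 [ 0.897 -0.002  0.443]
 [-0.002 -1.     0.   ]]
scene
 nut 57 [239.6 184.9] [ 0.4932 -0.0586  0.06  ]
 nut 54 [289.8 183.1] [0.481  0.0988 0.06  ]
 nut 73 [275.9 219. ] [0.638  0.0485 0.06  ]
  red 1867 [((370, 240), [0.691, 0.305]), ((336, 243), [0.703, 0.21]), ((317, 175), [0.411, 0.196]), ((342, 173), [0.398, 0.282]), ((374, 231), [0.657, 0.324])]
  blue 2017 [((235, 255), [0.749, -0.062]), ((196, 252), [0.741, -0.164]), ((194, 186), [0.477, -0.205]), ((223, 184), [0.464, -0.113])]
  plate 5463 [((338, 228), [0.659, 0.221]), ((233, 240), [0.708, -0.069]), ((226, 223), [0.647, -0.091]), ((224, 180), [0.459, -0.11]), ((314, 172), [0.41, 0.185])]
  plate 1712 [((371, 241), [0.705, 0.301]), ((282, 255), [0.756, 0.06]), ((208, 259), [0.772, -0.129]), ((233, 243), [0.719, -0.068]), ((333, 232), [0.674, 0.204])]
side
 nut 74 [273.  167.7] [0.6423 0.0462 0.06  ]
 nut 75 [227.7 176. ] [0.4875 0.0968 0.06  ]
 nut 92 [253.9 204. ] [ 0.4981 -0.0588  0.06  ]
  red 1103 [((250, 140), [0.665, 0.24]), ((200, 181), [0.403, 0.147]), ((185, 167), [0.387, 0.24]), ((183, 160), [0.396, 0.278]), ((236, 131), [0.646, 0.318])]
  blue 2231 [((331, 201), [0.731, -0.169]), ((281, 244), [0.495, -0.22]), ((266, 244), [0.456, -0.196]), ((249, 223), [0.453, -0.101]), ((309, 184), [0.716, -0.069])]
```

View pics/scene_z.png

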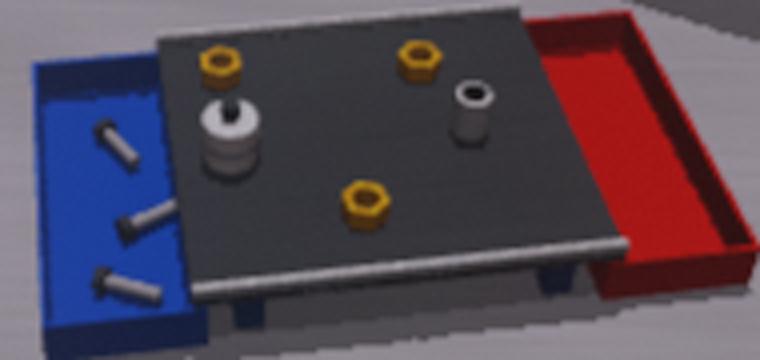

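View pics/side_z.png

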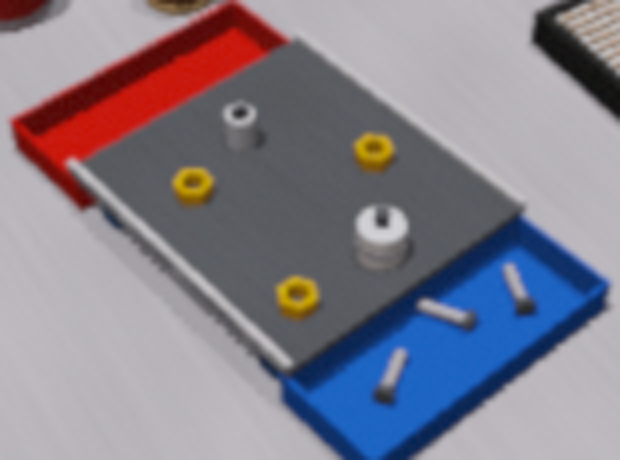

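Each nut agrees between the two views to about 5 mm. The plate yaw is about 9° and its centre about (0.568, 0.059), which fits the sizes given. Next I'll locate the bystanders and work out the first move, to a hover behind nut_b.

```bash
cat >> h.py <<'E'
C=np.array([.568,.059]); YAW=np.radians(9.0); PX=np.array([np.cos(YAW),np.sin(YAW)]); PY=np.array([-PX[1],PX[0]])
def plate(p): p=np.array(p)[:2]-C; return np.round([p@PX,p@PY],4)
def world(a,b): return C+a*PX+b*PY
def go(s,a,b,z,yaw=YAW):
    m=Rt(s).as_matrix(); d=m.T@(np.r_[world(a,b),z]-s["position"]); y=np.arctan2(m[1,0],m[0,0])
    return (d/.04).round(2).tolist(), round(-np.degrees(yaw-y)/5,2)
E
python3 - <<'E'
from h import *
from station import robot
D={n:np.load(n+"0.npz") for n in("scene","side")}
pts={"filter":((242.7,209.5),(275,193)),"socket":((302.5,203),(240,165.5))}
for k,(a,b) in pts.items():
    for n,p in zip(("scene","side"),(a,b)):
        w=ray(p,D[n]["mtx"],np.linalg.inv(D[n]["world_to_cam"]),.05); print(k,n,w.round(3),plate(w))
for p in((.496,-.0587),(.4845,.098),(.640,.047)): print(plate(p))
s=robot.read_state(); print(go(s,-.077,.005,.20), go(s,-.077,.005,.20)[1])
E
```

```text
filter scene [ 0.592 -0.046  0.05 ] [ 0.0072 -0.1075]
filter side [ 0.587 -0.049  0.05 ] [ 0.0021 -0.1097]
socket scene [0.56  0.132 0.05 ] [0.0038 0.0732]
socket side [0.554 0.128 0.05 ] [-0.0027  0.07  ]
[-0.0895 -0.105 ]
[-0.0764  0.0516]
[ 0.0692 -0.0231]
([-10.26, 1.32, -10.44], np.float64(10.94)) 10.94
```

>>> {"op": "jog_arm", "data": {
  "steps": [
    [[-10.26,1.3,-10.44],10.94],
    [[-10.26,1.3,-10.44],10.94],
    [[-10.26,1.3,-10.44],10.94],
    [[-10.26,1.3,-10.44],10.94],
    [[-10.26,1.3,-10.44],10.94],
    [[-10.26,1.3,-10.44],10.94],
    [[-10.26,1.3,-10.44],10.94],
    [[-10.26,1.3,-10.44],10.94],
    [[-10.26,1.3,-10.44],10.94],
    [[-10.26,1.3,-10.44],10.94],
    [[-10.26,1.3,-10.44],10.94],
    [[-10.26,1.3,-10.44],10.94]
  ],
  "grip": 0,
  "newtons": 40
}}

```text
t: 1.1
position: [0.4622, 0.1328, 0.2083]
orientation: [-0.704, 0.705, 0.055, -0.056]
contact_force: [0.3, -0.3, 0.7]
grip_width: 0.003
```

```bash
python3 - <<'E'
from h import *
from station import robot
s=robot.read_state(); print(s["t"],s["position"],plate(s["position"]),s["grip_width"],go(s,-.077,.005,.20))
E
```

```text
1.1 [0.46221281 0.13282575 0.20827932] [-0.0929  0.0895] 0.002984055034518111 ([0.4, 0.21, -2.11], np.float64(0.0))
```

>>> {"op": "jog_arm", "data": {
  "steps": [
    [[0.4,0.2,-2.11],0],
    [[0.4,0.2,-2.11],0],
    [[0.4,0.2,-2.11],0],
    [[0.4,0.2,-2.11],0],
    [[0.4,0.2,-2.11],0]
  ]
}}

```text
t: 1.52
position: [0.4908, 0.0521, 0.1999]
orientation: [-0.705, 0.705, 0.054, -0.056]
contact_force: [-1.0, 0.1, 0.1]
grip_width: 0.001
```

```bash
cat > w.py <<'E'
import sys
from h import *
from station import robot, snapshot
s=robot.read_state(); d=snapshot("wrist"); f=d["frame"]; cv2.imwrite(f"pics/{sys.argv[1]}.png",f[:,:,::-1])
T=np.eye(4); T[:3,:3]=Rt(s).as_matrix(); T[:3,3]=s["position"]; c=T@d["tool_from_camera"]; K=d["mtx"]
H,S,V=[x.astype(int) for x in cv2.split(cv2.cvtColor(f,cv2.COLOR_RGB2HSV))]
print("t",s["t"],"tcp",s["position"].round(4) if hasattr(s["position"],"round") else s["position"],plate(s["position"]),"F",np.round(s["contact_force"],1))
for a,p,_ in comps((H>10)&(H<32)&(S>120)&(V>70),80): w=ray(p,K,c,.062); print("brass",a,p.round(0),w.round(4),plate(w))
np.savez("wrist.npz",c=c,K=K)
E
python3 w.py wrist1
```

```text
t 1.5167 tcp [0.4908 0.0521 0.1999] [-0.0773  0.0053] F [-1.   0.1  0.1]
brass 1083 [262. 127.] [0.4889 0.0966 0.062 ] [-0.0723  0.0495]
brass 1484 [440. 216.] [0.6413 0.0495 0.062 ] [ 0.0709 -0.0208]
```

View pics/wrist1.png

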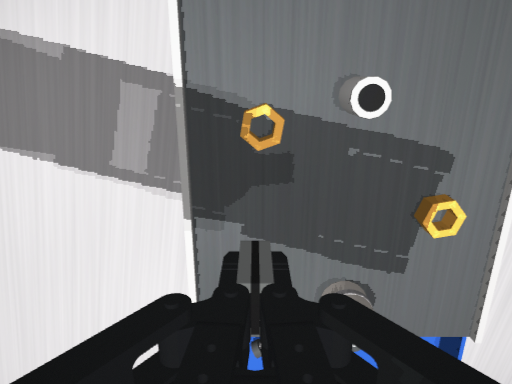

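The wrist view shows nut_b at (262,127), nut_c at (440,216), the socket at (370,97) and the −x rim running from about (181,0) to (193,240). The closed fingertips are at (255,245). I'll use the rim to check the plate yaw, then work out the descent.

```bash
python3 - <<'E'
from h import *
from station import robot
w=np.load("wrist.npz")
for p in((181,20),(186,150),(190,220)): q=ray(p,w["K"],w["c"],.058); print(p,q.round(4),plate(q))
s=robot.read_state(); print(go(s,-.074,.010,.077))
E
```

```text
(181, 20) [0.4224 0.1597 0.058 ] [-0.1281  0.1222]
(186, 150) [0.4343 0.07   0.058 ] [-0.1303  0.0317]
(190, 220) [0.443  0.0124 0.058 ] [-0.1307 -0.0265]
([0.09, 3.08, 0.1], np.float64(0.01))
```

>>> {"op": "jog_arm", "data": {
  "steps": [
    [[0.05,0.8,0.0],0],
    [[0.08,1.6,0.0],0],
    [[0.08,2.3,0.0],0],
    [[0.08,2.8,0.0],0],
    [[0.08,3.05,0.0],0],
    [[0.08,3.05,0.0],0]
  ]
}}

```text
t: 2.07
position: [0.4913, 0.0549, 0.0757]
orientation: [0.705, -0.705, -0.054, 0.059]
contact_force: [-0.5, 0.0, -0.2]
grip_width: 0.0
```

```bash
python3 w.py wrist2; python3 - <<'E'
from h import *
from station import robot
s=robot.read_state(); print(go(s,-.074,.16,.077))
E
```

```text
t 2.0667 tcp [0.4913 0.0549 0.0757] [-0.0764  0.008 ] F [-0.5  0.  -0.2]
brass 4170 [265. 175.] [0.4889 0.0973 0.062 ] [-0.0721  0.0502]
([0.04, 0.01, 3.82], np.float64(0.03))
```

View pics/wrist2.png

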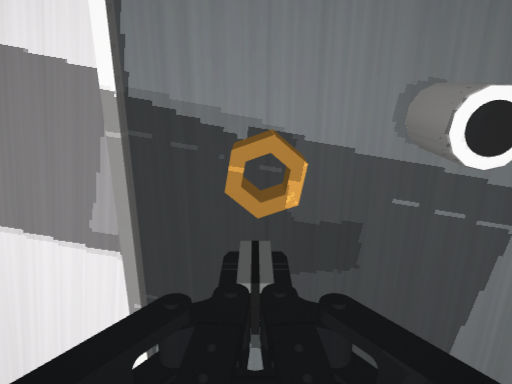

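>>> {"op": "jog_arm", "data": {
  "steps": [
    [[0.11,0,0.1],0],
    [[0.11,0,0.3],0],
    [[0.11,0,0.5],0],
    [[0.11,0,0.75],0],
    [[0.11,0,1.0],0],
    [[0.11,0,1.2],0],
    [[0.11,0,1.4],0],
    [[0.11,0,1.6],0],
    [[0.11,0,1.8],0],
    [[0.11,0,1.9],0]
  ]
}}

```text
t: 2.95
position: [0.4847, 0.1313, 0.0774]
orientation: [-0.705, 0.705, 0.055, -0.058]
contact_force: [0.3, -1.3, 0.7]
grip_width: -0.001
```

```bash
python3 w.py wrist3
```

```text
t 2.95 tcp [0.4847 0.1313 0.0774] [-0.071   0.0845] F [ 0.3 -1.3  0.7]
brass 4154 [257. 210.] [0.4817 0.1578 0.062 ] [-0.0698  0.1111]
```

Nut_b is riding centred on the fingers, with a 1 mm lateral offset. I'll carry on over the end.

>>> {"op": "jog_arm", "data": {
  "steps": [
    [[0.02,0,0.2],0],
    [[0.02,0,0.4],0],
    [[0.02,0,0.6],0],
    [[0.02,0,0.8],0],
    [[0.02,0,1.0],0],
    [[0.02,0,1.2],0],
    [[0.02,0,1.4],0],
    [[0.02,0,1.65],0],
    [[0.02,0,1.9],0],
    [[0.02,0,2.1],0],
    [[0.02,0,2.1],0]
  ]
}}

```text
t: 3.92
position: [0.4716, 0.2161, 0.0774]
orientation: [0.705, -0.705, -0.056, 0.059]
contact_force: [-0.2, 0.1, 0.0]
grip_width: 0.003
```

```bash
python3 w.py wrist4; python3 - <<'E'
from h import *
from station import robot
s=robot.read_state(); print(go(s,-.088,.14,.14),go(s,-.088,-.15,.15))
E
```

```text
t 3.9167 tcp [0.4716 0.2161 0.0774] [-0.0707  0.1702] F [-0.2  0.1  0. ]
brass 2273 [257. 202.] [0.4677 0.2456 0.062 ] [-0.0699  0.2   ]
([-0.45, -1.56, -0.74], np.float64(0.06)) ([-0.49, -1.82, -7.99], np.float64(0.06))
```

View pics/wrist4.png

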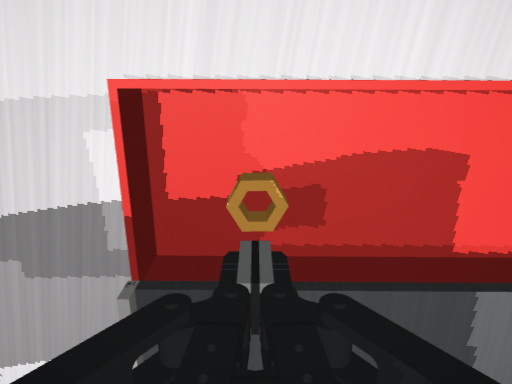

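Nut_b lies in the red pan at (257,202). Next I'll rise and travel back to a point behind nut_a.

>>> {"op": "jog_arm", "data": {
  "steps": [
    [[0,-0.9,0],0],
    [[-0.1,-1.8,0],0],
    [[-0.3,-1.82,-0.9],0],
    [[-0.45,-1.82,-1.9],0],
    [[-0.47,-1.82,-2.9],0],
    [[-0.47,-1.82,-3.9],0],
    [[-0.47,-1.82,-4.9],0],
    [[-0.47,-1.82,-5.9],0],
    [[-0.47,-1.82,-6.9],0],
    [[-0.47,-1.82,-7.8],0],
    [[-0.47,-1.82,-8.0],0],
    [[-0.47,-1.82,-8.0],0]
  ]
}}

```text
t: 4.97
position: [0.5056, -0.106, 0.1503]
orientation: [-0.705, 0.705, 0.054, -0.057]
contact_force: [0.1, 0.4, -0.0]
grip_width: 0.001
```

```bash
python3 w.py wrist5; python3 - <<'E'
from h import *
from station import robot
s=robot.read_state(); print(go(s,-.088,-.147,.077))
E
```

```text
t 4.9667 tcp [ 0.5056 -0.106   0.1503] [-0.0875 -0.1532] F [ 0.1  0.4 -0. ]
brass 1666 [258. 132.] [ 0.4998 -0.0584  0.062 ] [-0.0857 -0.1053]
([0.0, 1.82, 0.11], np.float64(0.03))
```

View pics/wrist5.png

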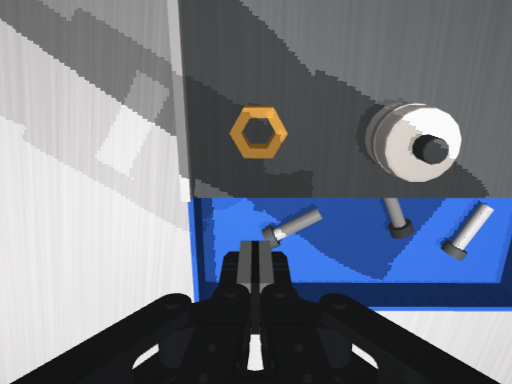

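Nut_a is at (258,132), straight ahead of the fingers, and the filter is well off to the side at (420,142). I'll descend and sweep in stages.

>>> {"op": "jog_arm", "data": {
  "steps": [
    [[0.04,0.8,0.1],0],
    [[0.04,1.5,0.1],0],
    [[0.04,1.8,0.1],0],
    [[0.04,1.8,0.2],0],
    [[0.04,1.8,0.4],0],
    [[0.04,1.8,0.6],0],
    [[0.04,1.8,0.8],0],
    [[0.04,1.8,1.05],0],
    [[0.04,1.8,1.3],0],
    [[0.04,1.8,1.55],0],
    [[0.04,1.8,1.75],0],
    [[0.04,1.8,1.85],0]
  ]
}}

```text
t: 6.02
position: [0.4942, -0.0296, 0.0782]
orientation: [0.705, -0.705, -0.055, 0.059]
contact_force: [-0.6, -0.8, 1.3]
grip_width: -0.001
```

```bash
python3 w.py wrist6
```

```text
t 6.0167 tcp [ 0.4942 -0.0296  0.0782] [-0.0867 -0.0759] F [-0.6 -0.8  1.3]
brass 4087 [255. 209.] [ 0.4904 -0.0032  0.062 ] [-0.0864 -0.0493]
```

>>> {"op": "jog_arm", "data": {
  "steps": [
    [[0,0,0.2],0],
    [[0,0,0.45],0],
    [[0,0,0.7],0],
    [[0,0,1.0],0],
    [[0,0,1.3],0],
    [[0,0,1.6],0],
    [[0,0,1.9],0],
    [[0,0,2.2],0],
    [[0,0,2.5],0],
    [[0,0,2.75],0],
    [[0,0,3.0],0],
    [[0,0,3.1],0]
  ]
}}

```text
t: 7.07
position: [0.4738, 0.0944, 0.0781]
orientation: [0.705, -0.704, -0.055, 0.059]
contact_force: [-0.4, 0.7, -0.1]
grip_width: -0.003
```

```bash
python3 w.py wrist7
```

```text
t 7.0667 tcp [0.4738 0.0944 0.0781] [-0.0875  0.0497] F [-0.4  0.7 -0.1]
brass 4069 [256. 209.] [0.47   0.1207 0.062 ] [-0.0871  0.0763]
```

>>> {"op": "jog_arm", "data": {
  "steps": [
    [[0,0,0.25],0],
    [[0,0,0.5],0],
    [[0,0,0.75],0],
    [[0,0,1.0],0],
    [[0,0,1.25],0],
    [[0,0,1.5],0],
    [[0,0,1.75],0],
    [[0,0,2.0],0],
    [[0,0,2.25],0],
    [[0,0,2.5],0],
    [[0,0,2.75],0],
    [[0,0,3.0],0]
  ]
}}

```text
t: 8.12
position: [0.4542, 0.2139, 0.0783]
orientation: [0.705, -0.704, -0.055, 0.059]
contact_force: [0.2, 0.2, -0.8]
grip_width: 0.0
```

```bash
python3 w.py wrist8;  python3 - <<'E'
from h import *
from station import robot
s=robot.read_state(); print(go(s,.07,-.075,.16))
E
```

```text
t 8.1167 tcp [0.4542 0.2139 0.0783] [-0.0882  0.1708] F [ 0.2  0.2 -0.8]
brass 2267 [287. 203.] [0.4631 0.2449 0.062 ] [-0.0746  0.2   ]
brass 2530 [206. 239.] [0.4316 0.2229 0.062 ] [-0.1091  0.1832]
([3.91, -2.08, -6.19], np.float64(0.07))
```

View pics/wrist8.png

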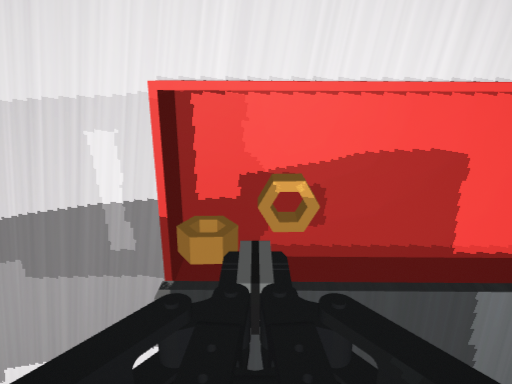

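Both nuts are in the red pan: b flat at (287,203), a at (206,239) next to the side wall. Now I'll go over to nut_c, high enough to clear the filter and socket.

>>> {"op": "jog_arm", "data": {
  "steps": [
    [[0,-1.0,0],0],
    [[0,-2.0,0],0],
    [[0.2,-2.2,-0.5],0],
    [[0.6,-2.2,-1.3],0],
    [[1.1,-2.2,-2.1],0],
    [[1.6,-2.2,-2.9],0],
    [[2.1,-2.2,-3.7],0],
    [[2.7,-2.2,-4.5],0],
    [[3.3,-2.2,-5.2],0],
    [[3.7,-2.2,-5.8],0],
    [[3.9,-2.2,-5.95],0],
    [[3.9,-2.2,-5.95],0]
  ]
}}

```text
t: 9.17
position: [0.6484, 0.0037, 0.1645]
orientation: [0.706, -0.704, -0.055, 0.059]
contact_force: [-0.9, -0.6, 0.5]
grip_width: 0.002
```

```bash
python3 w.py wrist9;  python3 - <<'E'
from h import *
from station import robot
s=robot.read_state(); print(go(s,.07,-.065,.077))
E
```

```text
t 9.1667 tcp [0.6484 0.0037 0.1645] [ 0.0708 -0.0672] F [-0.9 -0.6  0.5]
brass 1484 [260. 135.] [0.6442 0.0479 0.062 ] [ 0.0735 -0.0229]
([0.02, 2.18, 0.01], np.float64(0.05))
```

View pics/wrist9.png

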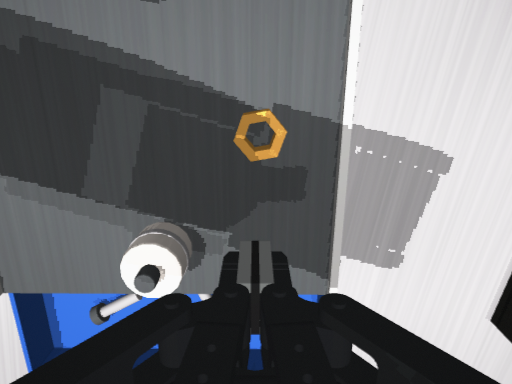

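Nut_c is ahead at (260,135). The filter at (150,260) is off to the side and behind, so I'll descend close to the nut to stay clear of it.

>>> {"op": "jog_arm", "data": {
  "steps": [
    [[0.04,0.3,0.15],0],
    [[0.05,0.9,0.2],0],
    [[0.05,1.5,0.2],0],
    [[0.05,2.0,0.2],0],
    [[0.05,2.15,0.2],0],
    [[0.05,2.15,0.2],0]
  ]
}}

```text
t: 9.72
position: [0.6441, 0.0157, 0.0751]
orientation: [0.706, -0.703, -0.053, 0.062]
contact_force: [0.1, -1.1, -0.4]
grip_width: 0.001
```

```bash
python3 w.py wrist10
```

```text
t 9.7167 tcp [0.6441 0.0157 0.0751] [ 0.0684 -0.0547] F [ 0.1 -1.1 -0.4]
brass 4217 [268. 198.] [0.6442 0.0486 0.062 ] [ 0.0737 -0.0222]
```

>>> {"op": "jog_arm", "data": {
  "steps": [
    [[0.13,-0.03,0.0],0],
    [[0.13,-0.05,0.15],0],
    [[0.13,-0.05,0.35],0],
    [[0.13,-0.05,0.6],0],
    [[0.13,-0.05,0.85],0],
    [[0.13,-0.05,1.1],0],
    [[0.13,-0.05,1.35],0],
    [[0.13,-0.05,1.6],0],
    [[0.13,-0.05,1.85],0],
    [[0.13,-0.05,2.1],0],
    [[0.13,-0.05,2.3],0],
    [[0.13,-0.05,2.4],0]
  ]
}}

```text
t: 10.77
position: [0.6349, 0.112, 0.0795]
orientation: [0.706, -0.703, -0.055, 0.062]
contact_force: [-0.6, -0.7, 1.2]
grip_width: -0.001
```

```bash
python3 w.py wrist11;python3 - <<'E'
from h import *
from station import robot
s=robot.read_state(); print(go(s,.073,.172,.077))
E
```

```text
t 10.7667 tcp [0.6349 0.112  0.0795] [0.0744 0.0419] F [-0.6 -0.7  1.2]
brass 3990 [253. 208.] [0.6299 0.1382 0.062 ] [0.0736 0.0686]
([-0.01, 0.08, 3.24], np.float64(0.09))
```

>>> {"op": "jog_arm", "data": {
  "steps": [
    [[0,0.03,0.25],0],
    [[0,0.05,0.5],0],
    [[0,0.05,0.75],0],
    [[0,0.05,1.0],0],
    [[0,0.05,1.3],0],
    [[0,0.05,1.6],0],
    [[0,0.05,1.9],0],
    [[0,0.05,2.2],0],
    [[0,0.05,2.5],0],
    [[0,0.05,2.75],0],
    [[0,0.05,3.0],0],
    [[0,0.05,3.2],0]
  ]
}}

```text
t: 11.82
position: [0.6136, 0.2399, 0.0781]
orientation: [0.706, -0.703, -0.055, 0.062]
contact_force: [0.9, -0.2, 0.4]
grip_width: -0.003
```

>>> {"op": "jog_arm", "data": {
  "steps": [
    [[0,0,0],0],
    [[0,-0.8,0],0],
    [[0,-1.6,0],0],
    [[0,-2.4,0],0],
    [[-0.2,-3.2,-0.5],0],
    [[-0.6,-4.0,-1.0],0],
    [[-1.0,-4.5,-1.5],0],
    [[-1.3,-4.5,-2.0],0],
    [[-1.5,-4.5,-2.0],0],
    [[-1.5,-4.5,-2.0],0],
    [[-1.5,-4.5,-2.0],0]
  ]
}}

```text
t: 12.73
position: [0.569, 0.1506, 0.2575]
orientation: [0.706, -0.703, -0.054, 0.062]
contact_force: [-0.6, -0.4, 0.2]
grip_width: -0.001
```

```bash
python3 w.py wrist12;  python3 - <<'E'
from h import *
from station import snapshot
L=[]
for n,roi in(("scene",(185,165,375,260)),("side",(180,125,335,245))):
    f=snapshot(n)["frame"]; o=np.load(n+"0.npz")["frame"]; x0,y0,x1,y1=roi
    cv2.imwrite(f"pics/{n}_end.png",f[:,:,::-1])
    L.append(cv2.resize(f[y0:y1,x0:x1,::-1],(400,300),interpolation=cv2.INTER_CUBIC))
    d=np.abs(f.astype(int)-o).sum(2)>90
    print(n,[(int(a),p.round(0).tolist()) for a,p,_ in comps(d,25)])
w=cv2.resize(cv2.imread("pics/wrist12.png"),(400,300))
cv2.imwrite("pics/final.png",np.vstack([np.hstack(L),np.hstack([w,0*w])]))
E
```

```text
t 12.7333 tcp [0.569  0.1506 0.2575] [0.0153 0.0903] F [-0.6 -0.4  0.2]
brass 688 [317.  63.] [0.6042 0.2503 0.062 ] [0.0657 0.1833]
brass 715 [172.  65.] [0.4819 0.2283 0.062 ] [-0.0585  0.1807]
brass 617 [127.  86.] [0.4438 0.2046 0.062 ] [-0.0999  0.1633]
scene [(920, [288.0, 27.0]), (52, [317.0, 3.0]), (307, [431.0, 10.0]), (80, [332.0, 13.0]), (29, [307.0, 26.0]), (581, [329.0, 31.0]), (503, [479.0, 40.0]), (311, [350.0, 64.0]), (1458, [311.0, 70.0]), (27, [345.0, 45.0]), (1110, [457.0, 75.0]), (2961, [342.0, 142.0]), (326, [287.0, 113.0]), (209, [285.0, 135.0]), (71, [251.0, 140.0]), (781, [284.0, 161.0]), (488, [437.0, 191.0]), (61, [290.0, 183.0]), (50, [240.0, 185.0]), (70, [329.0, 193.0]), (44, [303.0, 193.0]), (66, [276.0, 219.0]), (99, [344.0, 225.0]), (107, [311.0, 233.0]), (550, [311.0, 258.0])]
side [(270, [66.0, 2.0]), (2304, [74.0, 17.0]), (2141, [233.0, 74.0]), (368, [150.0, 49.0]), (68, [96.0, 36.0]), (32, [110.0, 83.0]), (3366, [139.0, 181.0]), (6063, [31.0, 184.0]), (1469, [242.0, 166.0]), (31, [236.0, 146.0]), (32, [207.0, 163.0]), (1676, [184.0, 208.0]), (87, [254.0, 204.0]), (55, [78.0, 238.0]), (738, [59.0, 266.0]), (166, [152.0, 258.0]), (119, [122.0, 285.0])]
```

View pics/final.png

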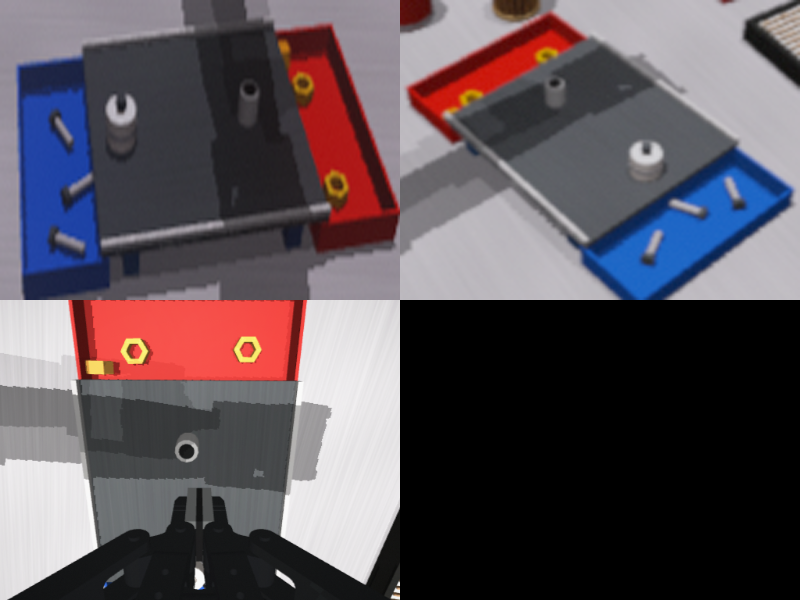

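All three nuts are in the red pan: b and c flat, a on edge against the side wall. The plate holds only the filter and the socket, both at their starting pixels; the change seen at the socket is the arm's shadow. Handing in.

```bash
python3 -c "
from station import robot
print(max(abs(v) for v in robot.read_state()['joint_velocities'])); robot.job_done()"
```

```text
0.003971778588613127
the job is handed in; nothing more can be done
```

All three nuts are in the red pan. I swept them one at a time with closed fingers, in the order b, a, c, along the plate and over its +y end. It took about 13 s of the 54 s allowed, and the force readings I took stayed under about 2 N.

The final scene, side and wrist views agree:
- **Nuts:** nut_b and nut_c lie flat in the pan. nut_a is also inside it, but came to rest on its edge against the side wall. The plate is clear of nuts.
- **Filter and socket:** the fuel filter showed no change from the first picture. The image comparison did flag a change at the socket. I put it down to the arm's shadow, since the socket's base is at the same pixels as at the start.
- **Rest of the bench:** I only compared before-and-after pictures. The large differences looked like the arm and its shadow, and I did not re-measure each bench item.

The gripper was raised clear and the arm was still when I handed the job in.

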